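# Set casting rings on their crucible formers

## Task

Set the three casting rings on the crucible formers, each upright and centred over the cone of the former of its own size: first the widest ring on the blue former, then the middle-sized ring on the green one, and last the narrowest ring on the orange one. Leave the pot, the jar and the roll of tape where they are.

Things in the scene. Friction and masses are not known exactly. Their poses are not given: they have to be found in the camera images.
- ring_wide: the widest of the three casting rings: a plain light grey tube, open at the top and the bottom, 62 mm outside diameter, 60 mm high, wall about 2.5 mm, about 0.09 kg; it stands loose and upright on the bench. Origin: centre of its underside, z up along its axis; yaw does not matter. Take it from above across its outside diameter (any yaw), or by its wall.
- ring_middle: the middle-sized of the three casting rings: a plain white tube, open at the top and the bottom, 42 mm outside diameter, 50 mm high, wall about 2.5 mm, about 0.09 kg; it stands loose and upright on the bench. Origin: centre of its underside, z up along its axis; yaw does not matter. Take it from above across its outside diameter (any yaw), or by its wall.
- ring_narrow: the narrowest of the three casting rings: a plain pink tube, open at the top and the bottom, 32 mm outside diameter, 40 mm high, wall about 2.5 mm, about 0.09 kg; it stands loose and upright on the bench. Origin: centre of its underside, z up along its axis; yaw does not matter. Take it from above across its outside diameter (any yaw), or by its wall.
- former_wide: the widest of the three crucible formers, for the 62 mm ring: a rubber disc, blue, fixed on the bench, 80 mm diameter, 6 mm thick, with a cone of the same colour in the middle (28 mm across at its foot, rising 14 mm above the disc), and a white circle line as wide as its ring. Origin: centre of its underside, z up; the ring's underside comes to rest on the disc, 6 mm above this origin, with the cone inside the ring.
- former_middle: the middle-sized of the three crucible formers, for the 42 mm ring: a rubber disc, green, fixed on the bench, 60 mm diameter, 6 mm thick, with a cone of the same colour in the middle (14 mm across at its foot, rising 12 mm above the disc), and a white circle line as wide as its ring. Origin: centre of its underside, z up; the ring's underside comes to rest on the disc, 6 mm above this origin, with the cone inside the ring.
- former_narrow: the narrowest of the three crucible formers, for the 32 mm ring: a rubber disc, orange, fixed on the bench, 50 mm diameter, 6 mm thick, with a cone of the same colour in the middle (8 mm across at its foot, rising 9 mm above the disc), and a white circle line as wide as its ring. Origin: centre of its underside, z up; the ring's underside comes to rest on the disc, 6 mm above this origin, with the cone inside the ring.
- polish_paste: bystander: orange round pot with black lid, 49 mm diameter, 52 mm high, loose. Origin: centre of its underside. Not to be moved.
- sep_oil: bystander: slim cream jar with black lid, 39 mm diameter, 76 mm high, loose. Origin: centre of its underside. Not to be moved.
- tape_roll: bystander: roll of tan masking tape lying flat, 84 mm diameter, 24 mm high, loose; not a casting ring. Origin: centre of its underside. Not to be moved.
Mind the look-alikes: they are no part of the job. What is shaped like the ring_wide but red or yellow is not meant.

How it is judged:
On the way, in this order (a step that is already met when the one before it is completed fails the run):
1. the widest ring stands on the blue former (horizontal distance between ring_wide and former_wide below 0.01 m and z of ring_wide in the frame of former_wide between 0.003 and 0.009 m and angle between ring_wide's own z axis and vertical below 0.1 rad and linear speed of ring_wide below 0.03 m/s), for 0.2 s.
2. the middle-sized ring stands on the green former (horizontal distance between ring_middle and former_middle below 0.01 m and z of ring_middle in the frame of former_middle between 0.003 and 0.009 m and angle between ring_middle's own z axis and vertical below 0.1 rad and linear speed of ring_middle below 0.03 m/s), for 0.2 s.
3. the narrowest ring stands on the orange former (horizontal distance between ring_narrow and former_narrow below 0.01 m and z of ring_narrow in the frame of former_narrow between 0.003 and 0.009 m and angle between ring_narrow's own z axis and vertical below 0.1 rad and linear speed of ring_narrow below 0.03 m/s), for 0.2 s.
At the end, for the whole second after the job is handed in: Each of the three rings stands at rest on the former of its own size, flat on the disc (its underside 3 to 9 mm above the former's underside), upright within 0.1 rad, its axis within 10 mm of the cone's axis. They were seated in the order widest, middle-sized, narrowest (all of step 1 and all of step 2 and all of step 3); the robot touches nothing.
It fails at once if the pot is pushed more than 25 mm from its place (distance of polish_paste from where it was at the start of the episode above 0.025 m).
It fails at once if the jar is pushed more than 25 mm from its place (distance of sep_oil from where it was at the start of the episode above 0.025 m).
It fails at once if the roll of tape is pushed more than 25 mm from its place (distance of tape_roll from where it was at the start of the episode above 0.025 m).
It also fails if it takes over 74 s, if anything falls off the work surface, if the arm or the gripper's body presses on something with over 40 N, if the wrist force passes 120 N, or if a joint passes its speed limit or range.

## Robot

A 6-joint arm with a two-finger parallel gripper is mounted at the origin on a cart in front of the work surface, level with it; the furniture and walls round the work are solid. World frame = base frame: x ahead of the robot, y to its left, z up, the work surface at z = 0. Lengths are in m, angles in rad, forces in N, time in s.
With the tool pointing down it reaches from about 0.375 to 0.975 m from the base axis. Payload 3.8 kg.
Tool frame: the origin (TCP) lies midway between the tips of the shut fingers; the grasp point (between the pads) lies 19 mm behind it; z points along the fingers, y is the line along which they close (so a half turn about z gives the same grasp; the last joint's range is limited). The gripper opens to 85 mm and grips with 20 to 120 N. Pads are 22 mm wide; open, the fingers measure 114 mm over their backs; the gripper's body (76 mm by 85 mm) begins 54 mm behind the grasp point. The pads swing forward as they close: fully open they stand 13 mm farther back than shut.
Start: joints at [-1.218, 0.264, 1.604, -0, 1.274, -0.037], TCP at [0.256, -0.624, 0.231] pointing down, gripper open.
Joint ranges: [-2.63, 2.63], [-0.94, 2.18], [0.31, 2.57], [-1.31, 4.45], [0, 2.66], [-2.55, 2.55]. Speed limits (rad/s): [2.57, 2.57, 3.14, 3.14, 3.14, 3.14].

## Interface

Orientations are given as a rotation vector (axis times angle).
In Python, from workcell import read_state, vision, ticket gives the robot as it stands. The module is installed in compiled form; this text tells all that it offers.
- The arm moves only by the tool jog_arm, never from a script. Its arguments are lists of equal length, an entry for each row: "turn": the turn, a rotation vector about the tool's x, y, z in rad, a list of three; "delta_pos": the shift along the tool's x, y, z in m, a list of three; "gripper": the finger opening in m, from 0 to 0.0854. In form: {"turn": [[rx, ry, rz], ...], "delta_pos": [[dx, dy, dz], ...], "gripper": [gripper, ...]}. A call has 1 to 20 rows; each row shifts and turns the commanded pose from where the row before left it, along the tool's axes as they then stand; what a row does not reach is not made up. A row lasts 1/12 s, in which the tool goes at most 41.7 mm and 7.16 degrees, less where a joint would pass 70% of its speed; a pose out of reach is approached as far as the arm can. A call with a gripper value outside its range is refused whole. The fingers move at their own pace and stop on an object; "grip_force" is the grip in N (left out, the last holds). Time passes only in rows, so rows that do not move let the fingers close. It gives the time, the measured TCP pose, the force, the opening and the grip force at its end, in the units of the state.
- read_state(): the state, without advancing time (a new reading comes with each control period).
- vision.read_camera(name): name is "scene" or "top" or "wrist"; returns the picture (384x512x3 uint8, red, green, blue); there is no depth.
- vision.calibration(name): a dict with "vfov" (degrees; the focal length in pixels is half the picture's height over the tangent of half this angle, whatever the lens; pixels are square), "cx", "cy" (the principal point, pixels), "dist" ([k1, k2, p1, p2, k3] as OpenCV has them; the pictures are not rectified), "R" (3x3) and "t" (3): a world point X has camera coordinates R X + t; the wrist camera has in their place "mount" (4x4, takes a point from camera to tool coordinates, whose origin is the TCP and whose axes are the flange's). Camera axes: x right, y down, z forward; pixel columns grow to the right and rows downward; lengths in m; the calibration is good to about 2 mm. A picture is of the moment at which its call begins: read the wrist's pose just before it. calibration takes no time and is no camera call.
- ticket.finish_job(): hands the job in; it is judged then, once.
The state is a dict: "time": time; "q": joint angles; "joint_vel": joint speeds; "joint_torque": joint torques, N m; "tool_pos": TCP position; "tcp_rot": TCP orientation; "wrist_force": force on the tool from outside, world axes, zero at the start; "torque": the same for the moment, N m; "width": opening from 0.0 (shut) to 1.0 (fully open); "grip_force": force on a finger pad.
Only numpy, scipy, OpenCV 4.12 (cv2) and the standard library are available. Lean on these libraries where they do the work, as an engineer would, in place of code of your own. Each camera call takes 0.05 s, during which the arm holds its last target. There are 200 camera calls.

## Working session

There is one attempt and no reset: what is moved stays moved. The work goes in short steps, Python scripts to look and compute and a tool call to move; the robot and the scene stay as the last step left them, time stands still between calls to the robot, and variables do not carry over. Pictures are saved under pics/ and viewed, at most 14 in all, crops included, and the job is handed in when it is done.

Besides the shell and the picture viewer there is one more tool, called after "Emit:" as name(argument=value, ...), one argument or row to a line, values as JSON. jog_arm: Moves the arm, as the interface text tells. Its arguments: {"type":"object","properties":{"turn":{"type":"array","items":{"type":"array","items":{"type":"number"}}},"delta_pos":{"type":"array","items":{"type":"array","items":{"type":"number"}}},"gripper":{"type":"array","items":{"type":"number"}},"grip_force":{"type":"number"}},"required":["turn","delta_pos","gripper"]}

```bash
mkdir -p pics; python3 - <<'E'
from workcell import read_state, vision
import cv2
s=read_state(); print(s)
for n in ("top","scene"):
    cv2.imwrite(f"pics/{n}0.png",cv2.resize(vision.read_camera(n)[:,:,::-1],(800,600),interpolation=cv2.INTER_CUBIC))
    print(vision.calibration(n))
print(vision.calibration("wrist"))
E
```

```text
{'time': 0.0, 'q': array([-1.21789754e+00,  2.64733635e-01,  1.60538387e+00,  2.70174527e-05,
        1.27367036e+00, -3.68957201e-02]), 'joint_vel': array([-1.39889276e-03, -3.62644873e-04, -9.09621666e-05,  2.90462781e-04,
        2.43815338e-04,  2.12802305e-04]), 'joint_torque': array([ 1.52395474e-03, -5.15103328e+01, -3.67310214e+01, -1.03475790e-05,
        1.26638927e-02, -4.22573908e-05]), 'tool_pos': array([ 0.25625743, -0.62368179,  0.22996983]), 'tcp_rot': array([-3.07998624e+00, -6.07985988e-01,  5.02154515e-04]), 'wrist_force': array([-0.2416338 , -0.83677781, -0.08299771]), 'torque': array([ 0.04282278, -0.00794374, -0.00530949]), 'grip_force': 0.0, 'width': 0.9995570321820947}
{'vfov': 51.971201440557714, 'cx': 253.92150475871958, 'cy': 196.1164063355825, 'dist': array([-0.12680865,  0.        ,  0.        ,  0.        ,  0.        ]), 'R': array([[-0.00744133, -0.99989369, -0.01253897],
       [-0.98981811,  0.00914762, -0.14204375],
       [ 0.14214335,  0.0113543 , -0.98978096]]), 't': array([0.22757718, 0.51911957, 1.10069407])}
{'vfov': 51.619525461149685, 'cx': 259.69241764810175, 'cy': 192.82891770310948, 'dist': array([-0.0200901,  0.       ,  0.       ,  0.       ,  0.       ]), 'R': array([[-0.50619674, -0.86222371,  0.01830644],
       [-0.51867436,  0.28740874, -0.8052162 ],
       [ 0.68901507, -0.4170929 , -0.5926987 ]]), 't': array([0.44462558, 0.24158262, 0.8872506 ])}
{'vfov': 60.25864296555049, 'cx': 253.24316433745923, 'cy': 188.1384037549235, 'dist': array([0.00780399, 0.        , 0.        , 0.        , 0.        ]), 'mount': array([[ 6.97992697e-04, -9.49633800e-01, -3.13361068e-01,
         8.05207125e-02],
       [ 9.99999435e-01,  4.11626723e-04,  9.80012149e-04,
        -3.64160104e-04],
       [-8.01664872e-04, -3.13361575e-01,  9.49633551e-01,
        -1.43227605e-01],
       [ 0.00000000e+00,  0.00000000e+00,  0.00000000e+00,
         1.00000000e+00]])}
```

View pics/top0.png

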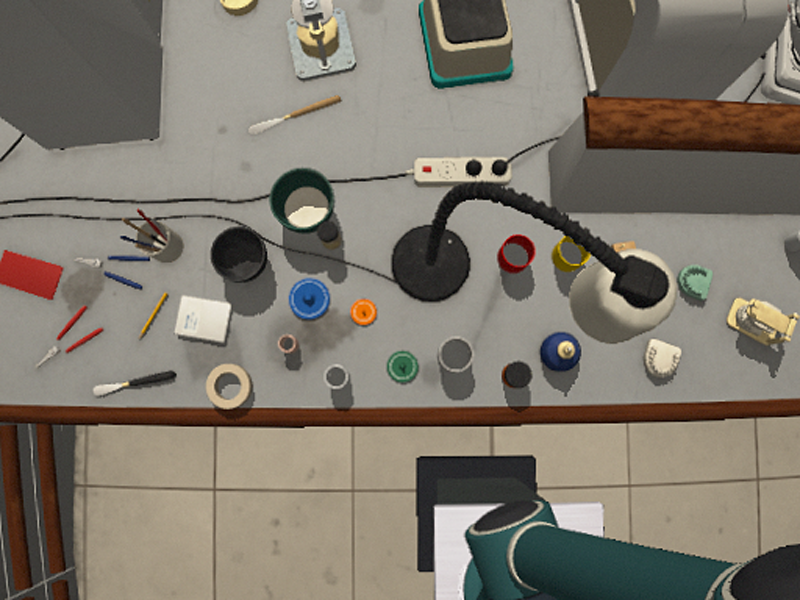

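View pics/scene0.png

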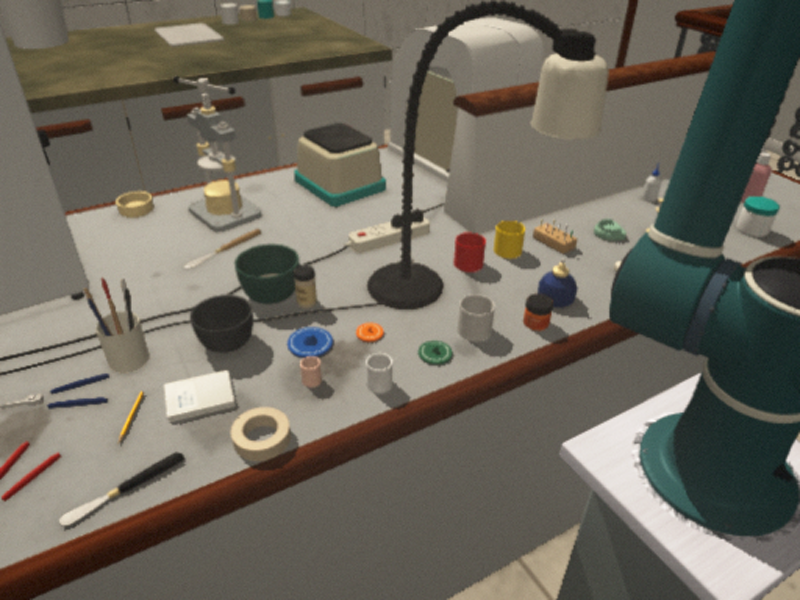

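```bash
cat > h.py <<'E'
from workcell import read_state, vision
import cv2, numpy as np
from scipy.spatial.transform import Rotation as Ro
def cam(n, s=None):
    c=vision.calibration(n); f=192/np.tan(np.radians(c["vfov"]/2))
    K=np.array([[f,0,c["cx"]],[0,f,c["cy"]],[0,0,1]])
    if n=="wrist":
        T=np.eye(4); T[:3,:3]=Ro.from_rotvec(s["tcp_rot"]).as_matrix(); T[:3,3]=s["tool_pos"]
        M=np.linalg.inv(T@c["mount"]); R,t=M[:3,:3],M[:3,3]
    else: R,t=c["R"],c["t"]
    return K,np.array(c["dist"]),R,t
def px2w(C,u,v,z):
    K,d,R,t=C
    p=cv2.undistortPoints(np.array([[[u,v]]],float),K,d)[0,0]
    r=R.T@np.array([p[0],p[1],1]); o=-R.T@t
    return o+r*(z-o[2])/r[2]
def circ(C,x,y,z,r):
    K,d,R,t=C; a=np.linspace(0,2*np.pi,60)
    P=np.c_[x+r*np.cos(a),y+r*np.sin(a),np.full(60,z)]
    return cv2.projectPoints(P,cv2.Rodrigues(R)[0],t,K,d)[0][:,0]
def draw(img,C,x0,y0,w,h,s,circles):
    o=cv2.resize(img[y0:y0+h,x0:x0+w,::-1],None,fx=s,fy=s,interpolation=cv2.INTER_CUBIC)
    for c in circles:
        p=(circ(C,*c)-[x0,y0]+.5)*s-.5
        cv2.polylines(o,[np.round(p).astype(int)],True,(255,0,255),1)
    return o
E
python3 - <<'E'
from h import *
C=cam("top"); im=vision.read_camera("top")
L={"bl":(310,299,.008,.04),"or":(364,313,.007,.025),"gr":(403,366,.007,.03),"W":(456,351,.06,.031),"M":(336,375,.05,.021),"N":(289,340,.04,.016),"paste":(517,373,.052,.0245),"oil":(330,230,.076,.0195),"tape":(229,386,.024,.042),"lampbase":(430,262,.02,.05)}
cs=[]
for k,(u,v,z,r) in L.items():
    p=px2w(C,(u+.5)/1.5625-.5,(v+.5)/1.5625-.5,z); print(k,p.round(4)); cs.append((p[0],p[1],z,r))
cv2.imwrite("pics/t1.png",draw(im,C,135,165,200,100,4,cs))
E
```

```text
bl [0.5418 0.39   0.008 ]
or [0.514  0.2865 0.007 ]
gr [0.4129 0.2132 0.007 ]
W [0.4365 0.1176 0.06  ]
M [0.3955 0.3345 0.05  ]
N [0.4605 0.4231 0.04  ]
paste [0.396  0.0071 0.052 ]
oil [0.6586 0.3445 0.076 ]
tape [0.3763 0.5385 0.024 ]
lampbase [0.609  0.1601 0.02  ]
```

View pics/t1.png

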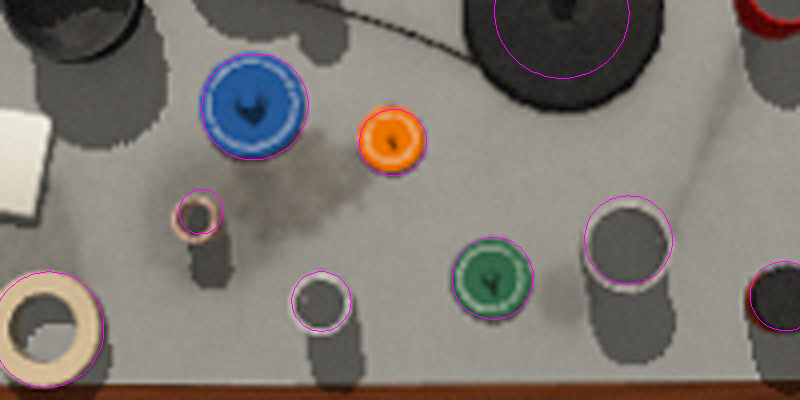

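```bash
python3 - <<'E'
from h import *
A,B=cam("top"),cam("scene")
def tri(a,b):
    P=[];q=[]
    for (K,d,R,t),p in ((A,a),(B,b)):
        P.append(np.c_[R,t]); q.append(cv2.undistortPoints(np.array([[[(p[0]+.5)/1.5625-.5,(p[1]+.5)/1.5625-.5]]]),K,d)[0,0])
    X=cv2.triangulatePoints(P[0],P[1],q[0],q[1]); return (X[:3]/X[3]).ravel().round(3)
print("cap",tri((640,283),(574,47)),"shade",tri((618,292),(568,125)),"arch",tri((480,190),(445,15)),"neckarch",tri((560,222),(530,18)))
for n,z in(("bowl",.06),):
    print(n,px2w(A,240/1.5625,252/1.5625,z).round(3))
E
```

```text
cap [ 0.486 -0.068  0.463] shade [ 0.496 -0.091  0.329] arch [0.582 0.121 0.509] neckarch [0.532 0.019 0.507]
bowl [0.623 0.514 0.06 ]
```

Emit:
jog_arm(
  turn=[
    [0,0,-0.118],
    [0,0,-0.118],
    [0,0,-0.118],
    [0,0,-0.118],
    [0,0,-0.118],
    [0,0,-0.118],
    [0,0,-0.118],
    [0,0,-0.118],
    [0,0,-0.118],
    [0,0,-0.12],
  ],
  delta_pos=[
    [0,0,-0.038],
    [0,0,-0.038],
    [0,0,-0.038],
    [0,0,-0.038],
    [0,0,-0.038],
    [0,0,-0.038],
    [0,0,-0.038],
    [0,0,-0.038],
    [0,0,-0.038],
    [0,0,-0.038],
  ],
  gripper=[0.085,0.085,0.085,0.085,0.085,0.085,0.085,0.085,0.085,0.085],
  grip_force=40,
)

```text
time: 0.98
tool_pos: [0.2563, -0.6238, 0.6129]
tcp_rot: [-2.214, -2.229, -0.0]
wrist_force: [-0.1, 0.6, 0.4]
width: 0.995
grip_force: 0.0
```

Emit:
jog_arm(
  turn=[
    [0,0,0],
    [0,0,0],
    [0,0,0],
    [0,0,0],
    [0,0,0],
    [0,0,0],
    [0,0,0],
    [0,0,0],
    [0,0,0],
    [0,0,0],
    [0,0,0],
    [0,0,0],
    [0,0,0],
    [0,0,0],
    [0,0,0],
  ],
  delta_pos=[
    [0.04,0,0],
    [0.04,0,0],
    [0.04,0,0],
    [0.04,0,0],
    [0.04,0,0],
    [0.04,0,0],
    [0.031,0.019,0],
    [0.031,0.019,0],
    [0.031,0.019,0],
    [0.031,0.019,0],
    [0.031,0.019,0],
    [0.031,0.019,0],
    [0.031,0.019,0],
    [0.031,0.019,0],
    [0.031,0.019,0],
  ],
  gripper=[0.085,0.085,0.085,0.085,0.085,0.085,0.085,0.085,0.085,0.085,0.085,0.085,0.085,0.085,0.085],
)

```text
time: 2.23
tool_pos: [0.4273, -0.1034, 0.6113]
tcp_rot: [2.22, 2.222, 0.0]
wrist_force: [0.8, -0.8, 0.6]
width: 0.988
grip_force: 0.0
```

Emit:
jog_arm(
  turn=[
    [0,0,0],
    [0,0,0],
    [0,0,0],
    [0,0,0],
    [0,0,0],
    [0,0,0],
    [0,0,0],
    [0,0,0],
    [0,0,0],
    [0,0,0],
    [0,0,0],
    [0,0,0],
    [0,0,0],
    [0,0,0],
    [0,0,0],
    [0,0,0],
    [0,0,0],
    [0,0,0],
    [0,0,0],
    [0,0,0],
  ],
  delta_pos=[
    [0.034,-0.004,0],
    [0.034,-0.004,0],
    [0.034,-0.004,0],
    [0.034,-0.004,0],
    [0.034,-0.004,0],
    [0.034,-0.004,0],
    [0.034,-0.004,0],
    [0.034,-0.004,0],
    [0,0,0.041],
    [0,0,0.041],
    [0,0,0.041],
    [0,0,0.041],
    [0,0,0.041],
    [0,0,0.041],
    [0,0,0.041],
    [0,0,0.041],
    [0,0,0.041],
    [0,0,0.041],
    [0,0,0.041],
    [0,0,0],
  ],
  gripper=[0.085,0.085,0.085,0.085,0.085,0.085,0.085,0.085,0.085,0.085,0.085,0.085,0.085,0.085,0.085,0.085,0.085,0.085,0.085,0.085],
)

```text
time: 3.9
tool_pos: [0.3873, 0.1641, 0.1512]
tcp_rot: [-2.215, -2.217, 0.024]
wrist_force: [-1.1, -0.2, -1.4]
width: 0.995
grip_force: 0.0
```

```bash
python3 - <<'E'
from h import *
s=read_state(); im=vision.read_camera("wrist"); C=cam("wrist",s); print(s["tool_pos"],s["tcp_rot"],s["q"].round(3))
cs=[(.4365,.1176,.06,.031),(.413,.213,.006,.03),(.3955,.3345,.05,.021),(.5155,.2865,.006,.025)]
cv2.imwrite("pics/w1.png",draw(im,C,0,0,512,384,1.5625,cs))
E
```

```text
[0.38731344 0.16411433 0.1512171 ] [-2.21513965 -2.21726823  0.0242681 ] [ 0.342 -0.152  2.196 -0.     1.115  0.341]
```

View pics/w1.png

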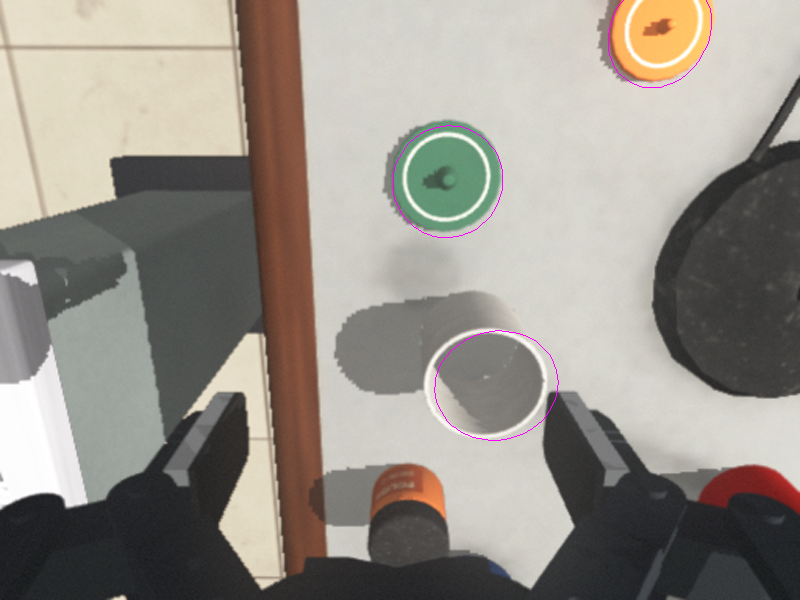

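Emit:
jog_arm(
  turn=[
    [0,0,0],
    [0,0,0],
    [0,0,0],
    [0,0,0],
    [0,0,0],
    [0,0,0],
    [0,0,0],
    [0,0,0],
    [0,0,0],
    [0,0,0],
  ],
  delta_pos=[
    [-0.015,0.0147,0],
    [-0.015,0.0147,0],
    [-0.015,0.0147,0],
    [0,0,0],
    [0,0,0.025],
    [0,0,0.025],
    [0,0,0.025],
    [0,0,0.015],
    [0,0,0],
    [0,0,0],
  ],
  gripper=[0.085,0.085,0.085,0.085,0.085,0.085,0.085,0.085,0.085,0.085],
)

```text
time: 4.78
tool_pos: [0.4398, 0.1223, 0.0718]
tcp_rot: [2.22, 2.222, 0.002]
wrist_force: [0.8, 0.4, 0.0]
width: 0.995
grip_force: 0.0
```

Emit:
jog_arm(
  turn=[
    [0,0,0],
    [0,0,0],
    [0,0,0],
    [0,0,0],
    [0,0,0],
    [0,0,0],
    [0,0,0],
    [0,0,0],
    [0,0,0],
    [0,0,0],
    [0,0,0],
    [0,0,0],
  ],
  delta_pos=[
    [-0.003,-0.008,0],
    [0,0,0],
    [0,0,0.018],
    [0,0,0.018],
    [0,0,0.018],
    [0,0,0],
    [0,0,0],
    [0,0,0],
    [0,0,0],
    [0,0,0],
    [0,0,0],
    [0,0,0],
  ],
  gripper=[0.085,0.085,0.085,0.085,0.085,0.085,0.085,0.055,0.055,0.055,0.055,0.055],
)

```text
time: 5.78
tool_pos: [0.4326, 0.1192, 0.0182]
tcp_rot: [2.219, 2.221, 0.004]
wrist_force: [-1.9, 0.4, 7.2]
width: 0.712
grip_force: 42.6
```

Emit:
jog_arm(
  turn=[
    [0,0,0],
    [0,0,0],
    [0,0,0],
    [0,0,0],
    [0,0,0],
    [0,0,0],
    [0,0,0],
    [0,0,0],
    [0,0,0],
    [0,0,0],
    [0,0,0],
    [0,0,0],
    [0,0,0],
    [0,0,0],
  ],
  delta_pos=[
    [0,0,-0.01],
    [0,0,-0.025],
    [0,0,-0.035],
    [0,0,-0.04],
    [0.035,0.0145,0],
    [0.035,0.0145,0],
    [0.035,0.0145,0],
    [0.035,0.0145,0],
    [0.035,0.0145,0],
    [0.035,0.0145,0],
    [0,0,0],
    [0,0,0],
    [0,0,0],
    [0,0,0],
  ],
  gripper=[0.055,0.055,0.055,0.055,0.055,0.055,0.055,0.055,0.055,0.055,0.055,0.055,0.055,0.055],
)

```text
time: 6.95
tool_pos: [0.5169, 0.3277, 0.1263]
tcp_rot: [-2.221, -2.222, 0.002]
wrist_force: [0.2, 0.1, -1.7]
width: 0.718
grip_force: 43.9
```

```bash
python3 - <<'E'
from h import *
s=read_state(); im=vision.read_camera("wrist"); C=cam("wrist",s); print(s["tool_pos"],s["tcp_rot"],s["width"],s["grip_force"])
p=s["tool_pos"]
cs=[(p[0],p[1],p[2]+.042,.031),(.54,.392,.006,.04),(.3935,.3365,.05,.021),(.516,.289,.006,.025),(.4545,.427,.04,.016)]
cv2.imwrite("pics/w2.png",draw(im,C,0,0,512,384,1.5625,cs))
E
```

```text
[0.51686028 0.32765412 0.12625833] [-2.22089394e+00 -2.22191606e+00  2.00735209e-03] 0.7178215091954748 43.866217509348644
```

View pics/w2.png

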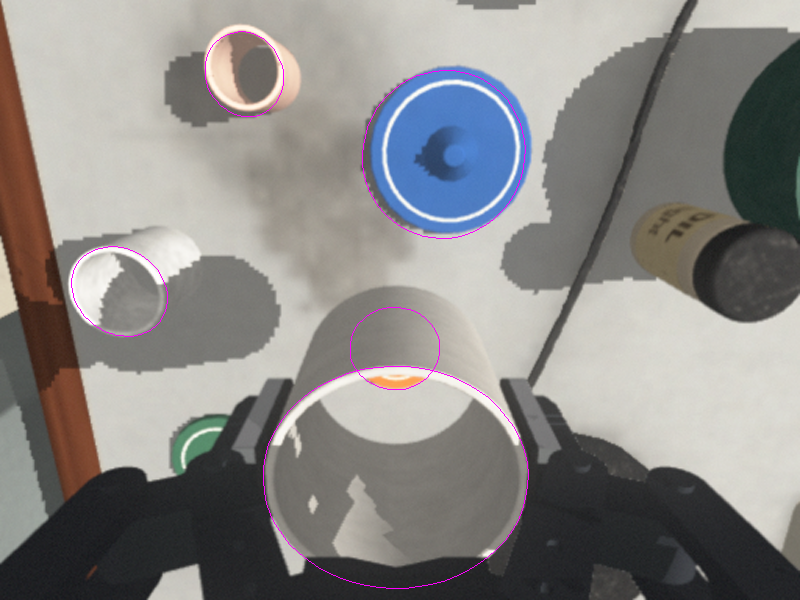

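Emit:
jog_arm(
  turn=[
    [0,0,0],
    [0,0,0],
    [0,0,0],
    [0,0,0],
    [0,0,0],
    [0,0,0],
    [0,0,0],
    [0,0,0],
    [0,0,0],
  ],
  delta_pos=[
    [0.033,0.0128,0],
    [0.033,0.0128,0],
    [0,0,0],
    [0,0,0.02],
    [0,0,0.03],
    [0,0,0.025],
    [0,0,0],
    [0,0,0],
    [0,0,0],
  ],
  gripper=[0.055,0.055,0.055,0.055,0.055,0.055,0.055,0.055,0.055],
)

```text
time: 7.75
tool_pos: [0.5439, 0.3947, 0.0528]
tcp_rot: [2.221, 2.221, 0.002]
wrist_force: [0.3, 0.8, -0.7]
width: 0.715
grip_force: 43.9
```

Emit:
jog_arm(
  turn=[
    [0,0,0],
    [0,0,0],
    [0,0,0],
    [0,0,0],
    [0,0,0],
    [0,0,0],
    [0,0,0],
    [0,0,0],
    [0,0,0],
    [0,0,0],
    [0,0,0],
    [0,0,0],
  ],
  delta_pos=[
    [0,-0.001,0.01],
    [0,0,0.01],
    [0,0,0.0085],
    [0,0,0],
    [0,0,0],
    [0,0,0],
    [0,0,0],
    [0,0,0],
    [0,0,-0.01],
    [0,0,-0.04],
    [0,0,-0.04],
    [0,0,0],
  ],
  gripper=[0.055,0.055,0.055,0.055,0.055,0.076,0.076,0.076,0.076,0.076,0.076,0.076],
)

```text
time: 8.75
tool_pos: [0.5473, 0.3984, 0.123]
tcp_rot: [2.218, 2.22, 0.023]
wrist_force: [1.9, 0.7, 1.5]
width: 0.889
grip_force: 0.0
```

Emit:
jog_arm(
  turn=[
    [0,0,0],
    [0,0,0],
    [0,0,0],
    [0,0,0],
    [0,0,0],
    [0,0,0],
    [0,0,0],
  ],
  delta_pos=[
    [-0.0145,-0.0375,0],
    [-0.0145,-0.0375,0],
    [-0.0145,-0.0375,0],
    [-0.0145,-0.0375,0],
    [0,0,0],
    [0,0,0],
    [0,0,0],
  ],
  gripper=[0.07,0.07,0.07,0.07,0.07,0.07,0.07],
)

```text
time: 9.33
tool_pos: [0.3929, 0.3374, 0.1138]
tcp_rot: [2.219, 2.223, 0.004]
wrist_force: [0.9, 0.4, 1.9]
width: 0.823
grip_force: 0.0
```

```bash
python3 - <<'E'
from h import *
s=read_state(); im=vision.read_camera("wrist"); C=cam("wrist",s); print(s["tool_pos"],s["tcp_rot"],s["width"])
cs=[(.5425,.394,.066,.031),(.5425,.394,.006,.04),(.3935,.3365,.05,.021),(.4545,.4295,.04,.016)]
cv2.imwrite("pics/w3.png",draw(im,C,0,0,512,384,1.5625,cs))
E
```

```text
[0.39288519 0.33737696 0.11382065] [2.21948446 2.22275684 0.00414602] 0.822514961842299
```

View pics/w3.png

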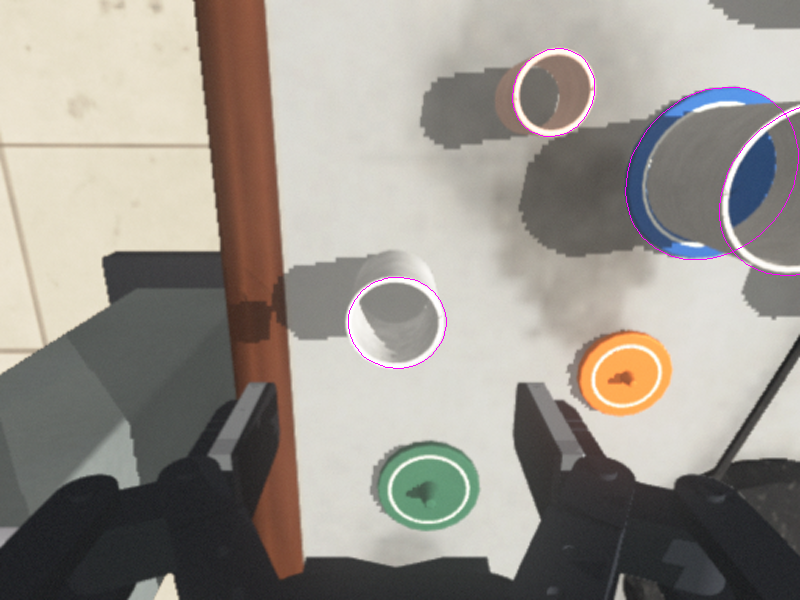

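Emit:
jog_arm(
  turn=[
    [0,0,0],
    [0,0,0],
    [0,0,0],
    [0,0,0],
    [0,0,0],
    [0,0,0],
    [0,0,0],
    [0,0,0],
    [0,0,0],
    [0,0,0],
    [0,0,0],
    [0,0,0],
    [0,0,0],
  ],
  delta_pos=[
    [-0.001,0.0005,0.03],
    [0,0,0.03],
    [0,0,0.03],
    [0,0,0.011],
    [0,0,0],
    [0,0,0],
    [0,0,0],
    [0,0,0],
    [0,0,0],
    [0,0,0],
    [0,0,0],
    [0,0,0],
    [0,0,0],
  ],
  gripper=[0.07,0.07,0.07,0.07,0.07,0.07,0.035,0.035,0.035,0.035,0.035,0.035,0.035],
)

```text
time: 10.47
tool_pos: [0.3945, 0.3371, 0.014]
tcp_rot: [2.22, 2.222, 0.007]
wrist_force: [1.0, 0.4, 7.0]
width: 0.477
grip_force: 40.2
```

```bash
python3 - <<'E'
from h import *
s=dict(tool_pos=np.array([0.39288519,0.33737696,0.11382065]),tcp_rot=np.array([2.21948446,2.22275684,0.00414602]))
C=cam("wrist",s)
for u,v in((626,373),(430,485)): print(px2w(C,(u+.5)/1.5625-.5,(v+.5)/1.5625-.5,.006))
E
```

```text
[0.51696493 0.29098471 0.006     ]
[0.41321116 0.21868311 0.006     ]
```

Emit:
jog_arm(
  turn=[
    [0,0,0],
    [0,0,0],
    [0,0,0],
    [0,0,0],
    [0,0,0],
    [0,0,0],
    [0,0,0],
    [0,0,0],
    [0,0,0],
    [0,0,0],
    [0,0,0],
  ],
  delta_pos=[
    [0,0,-0.01],
    [0,0,-0.03],
    [0,0,-0.03],
    [-0.04,0.0058,0],
    [-0.04,0.0058,0],
    [-0.04,0.0058,0],
    [0,0,0],
    [0,0,0.02],
    [0,0,0.02],
    [0,0,0],
    [0,0,0],
  ],
  gripper=[0.035,0.035,0.035,0.035,0.035,0.035,0.035,0.035,0.035,0.035,0.035],
)

```text
time: 11.38
tool_pos: [0.4088, 0.2152, 0.0412]
tcp_rot: [-2.22, -2.222, 0.005]
wrist_force: [0.5, 0.5, -1.2]
width: 0.478
grip_force: 40.8
```

Emit:
jog_arm(
  turn=[
    [0,0,0],
    [0,0,0],
    [0,0,0],
    [0,0,0],
    [0,0,0],
    [0,0,0],
    [0,0,0],
    [0,0,0],
    [0,0,0],
    [0,0,0],
    [0,0,0],
    [0,0,0],
    [0,0,0],
  ],
  delta_pos=[
    [0.0015,0.003,0],
    [0,0,0],
    [0,0,0.011],
    [0,0,0.01],
    [0,0,0],
    [0,0,0],
    [0,0,0],
    [0,0,0],
    [0,0,0],
    [0,0,-0.01],
    [0,0,-0.03],
    [0,0,-0.04],
    [0,0,0],
  ],
  gripper=[0.035,0.035,0.035,0.035,0.035,0.035,0.06,0.06,0.06,0.06,0.06,0.06,0.06],
)

```text
time: 12.47
tool_pos: [0.4184, 0.2197, 0.1087]
tcp_rot: [2.217, 2.219, 0.019]
wrist_force: [2.5, 0.5, 0.1]
width: 0.703
grip_force: 0.0
```

Emit:
jog_arm(
  turn=[
    [0,0,0],
    [0,0,0],
    [0,0,0],
    [0,0,0],
    [0,0,0],
    [0,0,0],
    [0,0,0],
    [0,0,0],
    [0,0,0],
  ],
  delta_pos=[
    [0.0355,0.007,0],
    [0.0355,0.007,0],
    [0.0355,0.007,0],
    [0.0355,0.007,0],
    [0.0355,0.007,0],
    [0.0355,0.007,0],
    [0,0,0],
    [0,0,0],
    [0,0,0],
  ],
  gripper=[0.055,0.055,0.055,0.055,0.055,0.055,0.055,0.055,0.055],
)

```text
time: 13.22
tool_pos: [0.4547, 0.43, 0.1009]
tcp_rot: [2.219, 2.223, -0.001]
wrist_force: [0.3, -0.4, -0.7]
width: 0.645
grip_force: 0.0
```

```bash
python3 - <<'E'
from h import *
s=read_state(); im=vision.read_camera("wrist"); C=cam("wrist",s); print(s["tool_pos"],s["tcp_rot"],s["width"])
a=draw(im,C,0,0,512,384,1,[(.4545,.4295,.04,.016)])
C=cam("top"); im=vision.read_camera("top")
b=draw(im,C,170,165,140,100,4,[(.412,.217,.056,.021),(.412,.217,.006,.03),(.517,.29,.006,.025)])
o=np.zeros((384+400,560,3),np.uint8); o[:384,:512]=a; o[384:]=b
cv2.imwrite("pics/w4.png",cv2.resize(o,None,fx=.76,fy=.76,interpolation=cv2.INTER_AREA))
E
```

```text
[0.45470261 0.43003217 0.10090912] [ 2.21932305e+00  2.22315214e+00 -1.18987682e-03] 0.6447153196338612
```

View pics/w4.png

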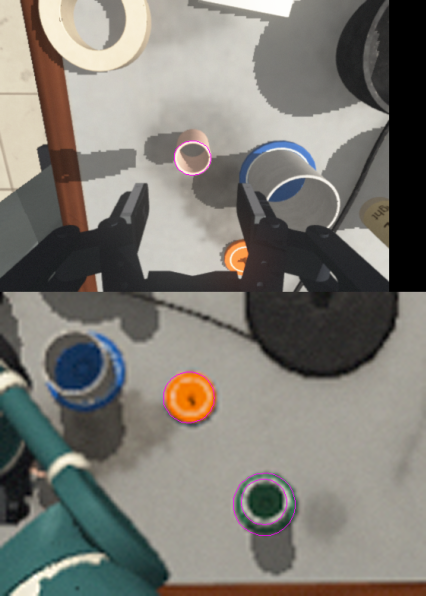

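Emit:
jog_arm(
  turn=[
    [0,0,0],
    [0,0,0],
    [0,0,0],
    [0,0,0],
    [0,0,0],
    [0,0,0],
    [0,0,0],
    [0,0,0],
    [0,0,0],
    [0,0,0],
    [0,0,0],
    [0,0,0],
    [0,0,0],
  ],
  delta_pos=[
    [-0.0005,0,0.03],
    [0,0,0.03],
    [0,0,0.02],
    [0,0,0.014],
    [0,0,0],
    [0,0,0],
    [0,0,0],
    [0,0,0],
    [0,0,0],
    [0,0,0],
    [0,0,0],
    [0,0,0],
    [0,0,0],
  ],
  gripper=[0.055,0.055,0.055,0.055,0.055,0.055,0.025,0.025,0.025,0.025,0.025,0.025,0.025],
)

```text
time: 14.4
tool_pos: [0.4565, 0.4309, 0.009]
tcp_rot: [2.22, 2.222, 0.006]
wrist_force: [0.3, -1.0, 7.0]
width: 0.353
grip_force: 39.9
```

Emit:
jog_arm(
  turn=[
    [0,0,0],
    [0,0,0],
    [0,0,0],
    [0,0,0],
    [0,0,0],
    [0,0,0],
    [0,0,0],
    [0,0,0],
    [0,0,0],
    [0,0,0],
    [0,0,0],
    [0,0,0],
    [0,0,0],
  ],
  delta_pos=[
    [0,0,-0.01],
    [0,0,-0.025],
    [0,0,-0.03],
    [0,0,-0.026],
    [-0.0352,0.0152,0],
    [-0.0352,0.0152,0],
    [-0.0352,0.0152,0],
    [-0.0352,0.0152,0],
    [0,0,0],
    [0,0,0.03],
    [0,0,0.03],
    [0,0,0],
    [0,0,0],
  ],
  gripper=[0.025,0.025,0.025,0.025,0.025,0.025,0.025,0.025,0.025,0.025,0.025,0.025,0.025],
)

```text
time: 15.48
tool_pos: [0.5136, 0.2883, 0.0361]
tcp_rot: [-2.219, -2.221, 0.008]
wrist_force: [-0.0, -0.2, -0.5]
width: 0.355
grip_force: 39.9
```

Emit:
jog_arm(
  turn=[
    [0,0,0],
    [0,0,0],
    [0,0,0],
    [0,0,0],
    [0,0,0],
    [0,0,0],
    [0,0,0],
    [0,0,0],
    [0,0,0],
    [0,0,0],
    [0,0,0],
    [0,0,0],
    [0,0,0],
    [0,0,0],
  ],
  delta_pos=[
    [0.0015,0.0025,0],
    [0,0,0],
    [0,0,0.011],
    [0,0,0.01],
    [0,0,0],
    [0,0,0],
    [0,0,0],
    [0,0,0],
    [0,0,0],
    [0,0,-0.01],
    [0,0,-0.03],
    [0,0,-0.04],
    [0,0,0],
    [0,0,0],
  ],
  gripper=[0.025,0.025,0.025,0.025,0.025,0.025,0.05,0.05,0.05,0.05,0.05,0.05,0.05,0.05],
)

```text
time: 16.65
tool_pos: [0.5216, 0.2921, 0.1016]
tcp_rot: [2.218, 2.221, 0.013]
wrist_force: [0.4, -0.3, -0.3]
width: 0.586
grip_force: 0.0
```

Emit:
jog_arm(
  turn=[
    [0,0,0],
    [0,0,0],
    [0,0,0],
    [0,0,0],
    [0,0,0],
    [0,0,0],
    [0,0,0],
  ],
  delta_pos=[
    [-0.03,-0.025,0],
    [-0.03,-0.025,0],
    [-0.03,-0.025,0],
    [0,0,0],
    [0,0,0],
    [0,0,0],
    [0,0,0],
  ],
  gripper=[0.05,0.05,0.05,0.05,0.05,0.05,0.05],
)

```text
time: 17.23
tool_pos: [0.4449, 0.2013, 0.0973]
tcp_rot: [2.22, 2.222, 0.003]
wrist_force: [0.6, 0.3, -0.2]
width: 0.585
grip_force: 0.0
```

```bash
python3 - <<'E'
from h import *
s=read_state(); im=vision.read_camera("wrist"); C=cam("wrist",s); print(s["tool_pos"],s["wrist_force"],s["time"])
cv2.imwrite("pics/w5.png",draw(im,C,0,0,512,384,1.5625,[(.517,.290,.046,.016),(.517,.29,.006,.025),(.412,.217,.056,.021)]))
E
```

```text
[0.44485395 0.2012927  0.09733697] [ 0.58942054  0.2578924  -0.16282915] 17.2333
```

View pics/w5.png

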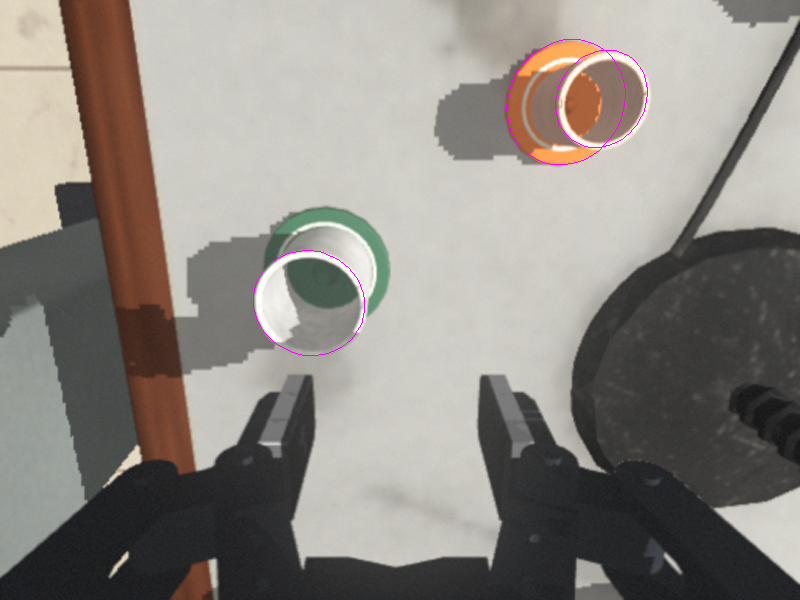

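The picture shows the narrow ring's rim at (602,99) over the orange disc at (567,102), and the middle ring's rim at (310,303) on the green former. Both match the outlines drawn for seated, upright, centred rings. The gripper is clear of everything.

```bash
python3 -c "
from workcell import ticket
print(ticket.finish_job())"
```

```text
the job is handed in; nothing more can be done
None
```

All three rings stand upright and centred on their own formers, seated in the order wide, middle, narrow. I handed the job in at about 17 s; the hand-in returned no verdict.

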